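Wedge the rocking jig table of the pad printer

TASK

The clear-topped jig table rocks because the levelling foot nearest the beech wedge has seized short of the bench. With the fingers push the wedge along the bench, thin end first, under the middle of that foot until it is snug and carries the foot, without tilting the table or shoving it along; then press down firmly on the top plate right over that foot to check that the rocking has stopped, and leave it all standing so. Do not pick the wedge up, and leave the two tins, the tape roll and the printing pad alone.

Things in the scene. Friction and masses are not known exactly. Their poses are not given: they have to be found in the camera images.
- jig: the loose jig table, about 4 kg: clear plate 220 x 300 mm, its top 58 mm and underside 46 mm above the bench, a metal part nest in its middle (95 x 140 mm, up to 106 mm high). It stands on three of four levelling feet (at x +-80, y +-120 mm). Origin: at bench height under the plate's centre; x along the 220 mm side away from the robot, z up
- foot (a point): centre of the underside of the fourth foot (x -80, y -120 mm on the table; round rubber sole 30 mm across, 8 mm thick): it hangs 4.5 to 8 mm clear of the bench, its screw seized. The reading's noise hides the exact gap. A few newtons down on this corner rock the table until the foot meets the bench
- corner (a point): point on the flat, bare top face of the clear plate straight above that foot, 30 mm from the plate's two edges and more than 45 mm from the nest: the place to press
- wedge: the loose beech wedge, 55 g: 120 mm long, 48 mm wide, an even slope from 16 mm at the thick end to 1.5 mm at the thin end (1.2 mm per 10 mm). It lies flat, thin end roughly towards the hanging foot and some 25 to 45 mm short of the sole. Origin: centre of its underside (centre of mass 21 mm nearer the thick end); x points from the thick to the thin end, z up
- thick_end (a point): centre of the flat upright 48 x 16 mm face at the wedge's thick end, 8 mm above the bench: the face to push on. Sliding free the wedge resists with under 1 N; once it meets the foot this climbs by some newtons within a few mm. A push of 5 to 9 N leaves it snug and it stays there; over some 20 N shoves the table along
- tin_big: bystander: ink tin 84 mm across, 85 mm high. Origin: centre of its underside
- tin_small: bystander: ink tin 68 mm across, 62 mm high. Origin: centre of its underside
- tape: bystander: roll of paper tape lying flat, 96 mm across, 24 mm high. Origin: centre of its underside
- print_pad: bystander: silicone printing pad on a 50 x 70 mm plywood block, 56 mm high. Origin: centre of its underside
Not all that is in view belongs to the job. Leave any green or red look-alike of the wedge alone.

How it is judged:
On the way, in this order (a step that is already met when the one before it is completed fails the run):
1. the wedge lies under the hanging foot and carries it, the table level (contact force between wedge and jig above 1 N and x of foot in the frame of wedge below 0.06 m and y of foot in the frame of wedge between -0.012 and 0.012 m and angle between jig's own z axis and vertical below 0.008 rad), for 0.2 s.
2. the fingers press down with more than 4 N on the plate over that foot, and the table does not rock (contact force between the fingers and jig above 4 N and horizontal distance between the grasp point and corner below 0.04 m and z of the grasp point in the frame of jig above 0.058 m and angle between jig's own z axis and vertical below 0.008 rad), for 0.2 s.
At the end, for the whole second after the job is handed in: the wedge lies flat on the bench and at rest with the centre of the foot over it, within 12 mm of its middle line, and bears on the foot with more than 1 N; the table is level within 0.008 rad (2 mm over its length) and within 20 mm of where it stood (all of step 1 and distance of jig from where it was at the start of the episode below 0.02 m and height (world z) of wedge below 0.006 m and angle between wedge's own z axis and vertical below 0.06 rad and linear speed of each of wedge, jig below 0.01 m/s); the robot touches nothing.
It fails at once if the wedge is lifted off the bench (height (world z) of wedge above 0.008 m or angle between wedge's own z axis and vertical above 0.2 rad).
It fails at once if the table is shoved more than 20 mm or tipped up (distance of jig from where it was at the start of the episode above 0.02 m or angle between jig's own z axis and vertical above 0.1 rad).
It fails at once if a tin, the tape or the printing pad is moved by more than 20 mm (distance of any of tin_big, tin_small, tape, print_pad from where it was at the start of the episode above 0.02 m).
It also fails if it takes over 59 s, if anything falls off the work surface, if the arm or the gripper's body presses on something with over 40 N, if the wrist force passes 120 N, or if a joint passes its speed limit or range.

ROBOT

A 7-joint arm with a two-finger parallel gripper is mounted at the origin on the work surface. World frame = base frame: x ahead of the robot, y to its left, z up, the work surface at z = 0. Lengths are in m, angles in rad, forces in N, time in s.
With the tool pointing down it reaches from about 0.35 to 0.9 m from the base axis. Payload 8.1 kg.
Tool frame: the origin (TCP) lies at the very end of the fingers, on their centre line; the grasp point (between the pads) lies 19 mm behind it (arm.tcp_to_grasp is the z of the grasp point in the tool frame, in m); z points along the fingers, y is the line along which they close (so a half turn about z gives the same grasp; the last joint's range is limited). The gripper opens to 92 mm and grips with 3 to 60 N. Pads are 19 mm wide; open, the fingers measure 130 mm over their backs; the gripper's body (75 mm by 190 mm) begins 47 mm behind the grasp point.
Start: joints at [1.216, 0.434, 0.025, 1.573, -0.012, 1.134, -0.075], TCP at [0.156, -0.605, 0.227] pointing down, gripper open.
Joint ranges: [-2.62, 2.62], [-0.44, 2.09], [-1.27, 1.32], [0.08, 2.57], [-1.32, 4.46], [0.12, 2], [-2.74, 2.74]. Speed limits (rad/s): [2.22, 2.22, 3.01, 3.01, 3.14, 3.14, 3.14].

INTERFACE

Orientations are given as a rotation vector (axis times angle).
In Python, from cell import readout, vision, sign_off, arm gives the robot as it stands. The module is installed in compiled form; this text tells all that it offers.
- The arm moves only by the shell command python3 -m creep 'ROWS' [FORCE]. ROWS is JSON, a list of rows, each a list of 5 numbers: the shift along the tool's x, y, z in units of 4 cm (1.0 is 4 cm), then the turn about the tool's z in units of 4 degrees (1.0 is 4 degrees), then the opening, from 0 (shut) to 1 (fully open). A call has 1 to 12 rows; each row shifts and turns the commanded pose from where the row before left it, along the tool's axes as they then stand; what a row does not reach is not made up. A row lasts 1/8 s, in which the tool goes at most 62.5 mm and 10.7 degrees, less where a joint would pass 70% of its speed; a pose out of reach is approached as far as the arm can. A call with a number of a shift or a turn outside -1 to 1 is refused whole. A call with a gripper value outside its range is refused whole. The fingers move at their own pace and stop on an object; FORCE is the grip in N (left out, the last holds). Time passes only in rows, so rows that do not move let the fingers close. It gives the time, the measured TCP pose, the force, the opening and the grip force at its end, in the units of the state.
- readout.observe(): the state, without advancing time (a new reading comes with each control period).
- vision.get_image(name): name is "scene" or "top" or "wrist"; returns a dict with "pixels" (400x640x3 uint8, blue, green, red), "z_map" (400x640 float32, m along the optical axis (not along the pixel's ray), 0 where there is no reading), "camera_matrix" (3x3 intrinsics, pixels), "position" and "rotation" of the camera in the world. Camera axes: x right, y up, looking along -z (the intrinsics and any distortion apply to the point x, -y, -z); pixel columns grow to the right and rows downward; lengths in m; the calibration is good to about 2 mm. A picture is of the moment at which its call begins.
- sign_off(): hands the job in; it is judged then, once.
The state is a dict: "clock": time; "joints": joint angles; "dq": joint speeds; "joint_efforts": joint torques, N m; "position": TCP position; "ee_rot": TCP orientation; "force": force on the tool from outside, world axes, zero at the start; "ft_torque": the same for the moment, N m; "width": opening from 0.0 (shut) to 1.0 (fully open); "gripper_force": force on a finger pad.
Only numpy, scipy, OpenCV 4.12 (cv2) and the standard library are available. Lean on these libraries where they do the work, as an engineer would, in place of code of your own. Each camera call takes 0.05 s, during which the arm holds its last target. There are 200 camera calls.

## Working session

There is one attempt and no reset: what is moved stays moved. The work goes in short steps, Python scripts to look and compute and a shell command to move; the robot and the scene stay as the last step left them, time stands still between calls to the robot, and variables do not carry over. Pictures are saved under pics/ and viewed, at most 10 in all, crops included, and the job is handed in when it is done.

```bash
mkdir -p pics
cat > h.py <<'E'
import numpy as np, cv2, pickle
from cell import readout, vision
def grab(n,f):
    d=vision.get_image(n); cv2.imwrite(f'pics/{f}.png',d['pixels']); pickle.dump(d,open(f'{f}.pkl','wb')); return d
def ray(d,u,v):
    K=np.array(d['camera_matrix']);p=np.linalg.inv(K)@[u,v,1]
    return np.array(d['position']),np.array(d['rotation']).reshape(3,3)@np.array([p[0],-p[1],-p[2]])
def atz(d,u,v,z):
    o,r=ray(d,u,v); return o+r*(z-o[2])/r[2]
def dep(d,u,v):
    o,r=ray(d,u,v); return o+r*d['z_map'][int(v),int(u)]
E
python3 - <<'E'
from h import *
for n in('top','scene'):
    d=grab(n,n+'0'); print(n,d['position'],d['rotation'],d['camera_matrix'],[k for k in d])
s=readout.observe(); print(s)
E
```

```text
top [0.41592162 0.07691705 1.33112919] [ 0.08926123 -0.08621542 -1.56629041] [[471.15271313   0.         324.5786757 ]
 [  0.         471.15271313 196.87057583]
 [  0.           0.           1.        ]] ['pixels', 'z_map', 'camera_matrix', 'position', 'rotation']
scene [1.19066703 0.63029276 0.74210389] [0.45784404 0.99956156 2.12851257] [[392.81936394   0.         320.38861461]
 [  0.         392.81936394 198.764176  ]
 [  0.           0.           1.        ]] ['pixels', 'z_map', 'camera_matrix', 'position', 'rotation']
{'clock': 0.1, 'joints': array([ 1.2163908 ,  0.43512441,  0.02496296,  1.57402011, -0.01156049,
        1.13402046, -0.07512329]), 'dq': array([-7.10665007e-04,  1.01246084e-03, -1.29690159e-03, -1.31592978e-03,
        1.17459567e-03, -4.20079116e-04, -5.20211621e-05]), 'joint_efforts': array([ 3.67366025e-03, -6.69133544e+01,  9.88326408e-01, -3.15149903e+01,
       -6.04683207e-02,  3.73188313e-02,  1.46481493e-04]), 'position': array([ 0.15554316, -0.60484667,  0.22603589]), 'ee_rot': array([-3.11536219e+00, -3.94213246e-01,  5.29572863e-04]), 'force': array([-0.23989977, -1.51435802, -0.36193424]), 'ft_torque': array([0.01252629, 0.01590433, 0.00566717]), 'gripper_force': 0.0, 'width': 1.001661221764661}
```

Rotation is a rotation vector; fix the helper.

```bash
sed -i 's/np.array(d\[.rotation.\]).reshape(3,3)@/cv2.Rodrigues(np.array(d["rotation"]))[0]@/' h.py; sed -n 5,8p h.py
```

```text
def ray(d,u,v):
    K=np.array(d['camera_matrix']);p=np.linalg.inv(K)@[u,v,1]
    return np.array(d['position']),cv2.Rodrigues(np.array(d["rotation"]))[0]@np.array([p[0],-p[1],-p[2]])
def atz(d,u,v,z):
```

View pics/top0.png

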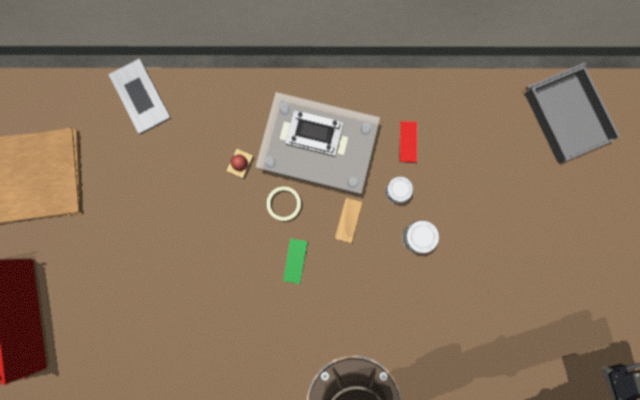

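View pics/scene0.png

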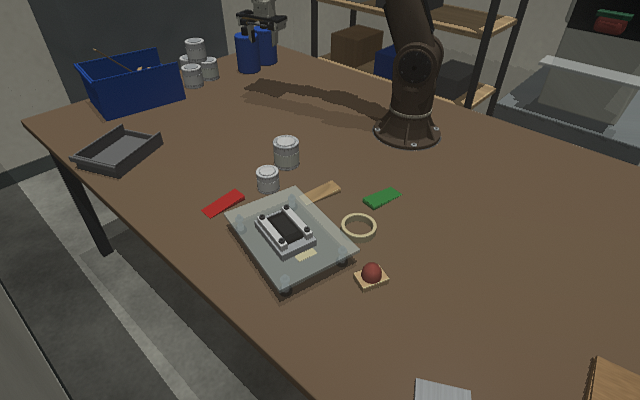

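Wedge candidates in the top view are beech at (349,220), green at (295,261) and red at (408,142). The beech one fits: it is the right colour and its end points at the plate's near-right foot at about (353,182). I'll confirm this in an enlarged crop.

Run:
```python
from h import *
d=pickle.load(open('top0.pkl','rb'))
c=d['pixels'][85:255,250:450]; cv2.imwrite('pics/crop.png',cv2.resize(c,(800,680)[:2],interpolation=cv2.INTER_CUBIC)[:,:] if 0 else cv2.resize(c,None,fx=3.5,fy=3.5,interpolation=cv2.INTER_CUBIC))
for n,u,v,z in [('wedge',349,220,.008),('foot',353,182,.058),('tape',284,204,.024)]:
    print(n,atz(d,u,v,z),dep(d,u,v))
# wedge by colour
hsv=cv2.cvtColor(d['pixels'],cv2.COLOR_BGR2HSV); print(hsv[220,349],hsv[250,349])
```

```text
wedge [0.49918981 0.01088413 0.008     ] [0.49908126 0.01097021 0.00972486]
foot [0.59983621 0.00215994 0.058     ] [0.59967265 0.00222642 0.05913219]
tape [0.54232487 0.19271735 0.024     ] [ 5.44662184e-01  1.94858600e-01 -1.70007265e-04]
[ 17 115 211] [ 15  92 144]
```

View pics/crop.png

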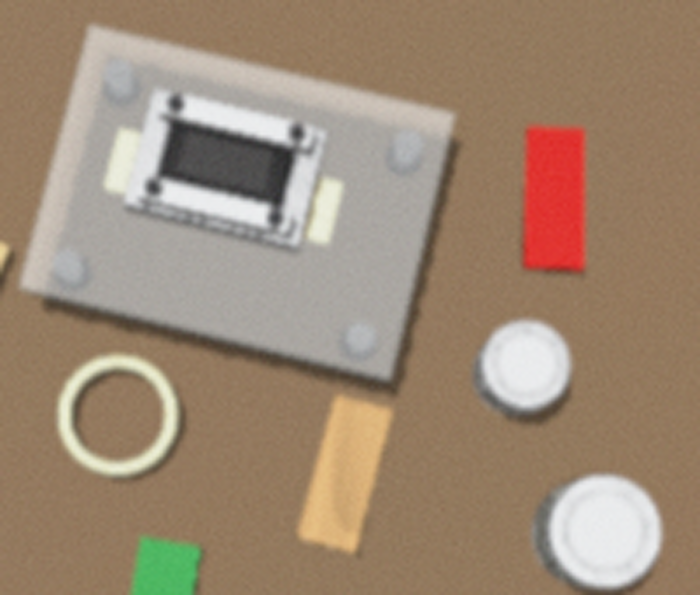

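Crop: the beech wedge runs from its far end at (336,394)-(392,405) to its near end at (299,540)-(355,552). The plate corners are (92,25), (455,113), (393,384) and (22,288), and the hanging foot is at (360,338). This confirms the beech wedge. Next I'll fit rigid poses to these points.

Run:
```python
from h import *
d=pickle.load(open('top0.pkl','rb'))
P=lambda c,z:atz(d,c[0]/3.5+250-.36,c[1]/3.5+85-.36,z)
def fit(obj,w):
    obj=np.array(obj);w=np.array(w)[:,:2];a=obj-obj.mean(0);b=w-w.mean(0)
    th=np.arctan2((a[:,0]*b[:,1]-a[:,1]*b[:,0]).sum(),(a*b).sum())
    R=np.array([[np.cos(th),-np.sin(th)],[np.sin(th),np.cos(th)]]);t=w.mean(0)-R@obj.mean(0)
    print('yaw',np.degrees(th),'t',t,'res mm',np.round(((obj@R.T+t)-w)*1e3,1).tolist());return R,t
R,t=fit([(.11,.15),(.11,-.15),(-.11,-.15),(-.11,.15)],[P(c,.058) for c in[(92,25),(455,113),(393,384),(22,288)]])
foot=R@[-.08,-.12]+t; print('foot',foot,'blob',P((360,338),.02))
Rw,tw=fit([(.06,.024),(.06,-.024),(-.06,.024),(-.06,-.024)],[P((336,394),.0015),P((392,405),.0015),P((299,540),.016),P((355,552),.016)])
print('foot in wedge',Rw.T@(foot-tw),'thick',Rw@[-.06,0]+tw)
for s in np.linspace(-.055,.055,7):
    # depth along midline
    q=[]
    for u in range(330,365):
        for v in range(195,245):
            p=dep(d,u,v);l=Rw.T@(p[:2]-tw)
            if abs(l[0]-s)<.008 and abs(l[1])<.018:q.append(p[2])
    print(round(s,3),len(q),np.median(q)*1e3)
for n,u,v,z in[('tinS',400,188,.062),('tinB',422.5,236,.085),('tape',284,204,.024),('pad',239,164,.03)]:print(n,atz(d,u,v,z))
```

```text
yaw -13.907524499224463 t [0.71059684 0.09741916] res mm [[-0.0, 0.4], [-0.8, -2.3], [1.8, 0.2], [-1.0, 1.6]]
foot [6.04099381e-01 1.65407891e-04] blob [0.60756014 0.00133299 0.02      ]
yaw -14.118903467056189 t [0.50056427 0.01258566] res mm [[0.3, 1.3], [-2.6, 0.1], [2.3, 0.3], [-0.0, -1.8]]
foot in wedge [0.10343722 0.01321078] thick [0.44237677 0.02722176]
-0.055 76 12.882753524972589
-0.037 72 11.787171117276785
-0.018 73 9.067067528808703
0.0 73 7.913965308226079
0.018 70 5.369773196305272
0.037 71 3.0342598187318437
0.055 66 0.6561945376962752
tinS [ 0.58313212 -0.12515743  0.062     ]
tinB [ 0.45266247 -0.17886935  0.085     ]
tape [0.54232487 0.19271735 0.024     ]
pad [0.6539905  0.31968504 0.03      ]
```

```bash
cat > go.py <<'E'
import sys
from h import *
# remaining shift in tool axes (units of 4 cm) and turn (units of 4 deg) to world target x y z yaw(deg)
g=np.array(list(map(float,sys.argv[1:5])));s=readout.observe()
R=cv2.Rodrigues(np.array(s['ee_rot']))[0];yaw=np.degrees(np.arctan2(R[1,0],R[0,0]))
print('pos',s['position'].round(4),'yaw',yaw.round(2),'F',s['force'].round(2),'t',s['clock'],'w',s['width'])
print('shift units',(R.T@(g[:3]-s['position'])/.04).round(3),'turn units',((yaw-g[3])/4).round(2))
E
python3 -m creep '[[0.8,-0.8,0,0.89,1],[0.8,-0.8,0,0.89,1],[0.8,-0.8,0,0.89,1],[0.8,-0.8,0,0.89,1],[0.8,-0.8,0,0.89,1],[0.8,-0.8,0,0.89,1],[0.8,-0.8,0,0.89,1],[0.8,-0.8,0,0.89,1],[0,0,0,0,1]]'; python3 go.py 0.4802 0.0177 0.15 -14.1
```

```text
clock: 1.23
position: [0.4034, -0.3402, 0.2264]
ee_rot: [-3.118, 0.375, -0.001]
force: [-0.5, -0.9, -0.1]
width: 1.002
gripper_force: 0.0
pos [ 0.4034 -0.3402  0.2264] yaw -13.72 F [-0.46 -0.87 -0.07] t 1.225 w 1.0015400918239543
shift units [-0.258 -9.144  1.925] turn units 0.09
```

```bash
python3 -m creep '[[0,-1,0,0.1,1],[0,-1,0,0,1],[0,-1,0,0,1],[0,-1,0,0,1],[0,-1,0,0,1],[-0.13,-1,0,0,1],[-0.13,-1,0,0,1],[0,-1,0,0,1],[0,-1,0.3,0,1],[0,-0.14,0.6,0,1],[0,0,0,0,1],[0,0,0,0,1]]'; python3 go.py 0.4802 0.0177 0.15 -14.1
python3 -c "
from h import *
d=grab('wrist','w1');grab('top','top1');print(d['position'],d['rotation'],d['camera_matrix'])"
```

```text
clock: 2.72
position: [0.4812, 0.0121, 0.1912]
ee_rot: [3.116, -0.397, 0.0]
force: [1.1, -0.0, 0.6]
width: 1.001
gripper_force: 0.0
pos [0.4812 0.0121 0.1912] yaw -14.54 F [ 1.06 -0.    0.61] t 2.725 w 1.001473373753028
shift units [-0.061 -0.13   1.03 ] turn units -0.11
[ 0.54522123 -0.00489096  0.34976249] [-0.17843031  0.22896759 -1.81406472] [[307.82486649   0.         315.55652352]
 [  0.         307.82486649 197.61547862]
 [  0.           0.           1.        ]]
```

View pics/w1.png

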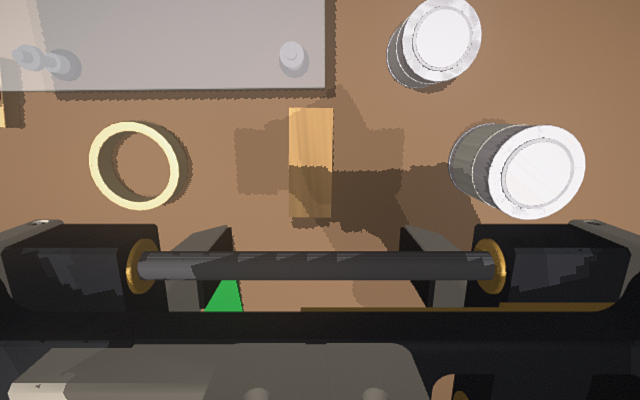

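The wrist view shows the wedge at columns 289-333, rows 108-218, the foot at about (291,57), and the plate's corner at (325,90). The wedge's thin end faces the foot, but the foot lies left of its midline.

Run:
```python
from h import *
d=pickle.load(open('w1.pkl','rb'))
for n,u,v,z in[('thinL',289.5,108,.0015),('thinR',332,109,.0015),('thickL',289.5,217,.016),('thickR',333,218,.016),('plate corner top',325,90,.058),('stud top',291,47,.07),('foot base',291,65,.015)]:print(n,atz(d,u,v,z).round(4))
im=d['pixels'][20:235,230:390];cv2.imwrite('pics/w1c.png',cv2.resize(im,None,fx=2.75,fy=2.75,interpolation=cv2.INTER_CUBIC))
for v in (20,30,40,50,60,70,80): 
  print(v,[round(float(dep(d,u,v)[2]),3) for u in(282,291,300,320)])
```

```text
thinL [0.5629 0.0195 0.0015]
thinR [ 0.5503 -0.025   0.0015]
thickL [0.4474 0.0508 0.016 ]
thickR [0.4338 0.0032 0.016 ]
plate corner top [ 0.5669 -0.0196  0.058 ]
stud top [6.061e-01 2.000e-04 7.000e-02]
foot base [0.602  0.0057 0.015 ]
20 [0.058, 0.058, 0.058, 0.06]
30 [0.058, 0.058, 0.057, 0.059]
40 [0.06, 0.058, 0.058, 0.058]
50 [0.059, 0.058, 0.058, 0.058]
60 [0.058, 0.059, 0.057, 0.059]
70 [0.059, 0.059, 0.059, 0.058]
80 [0.058, 0.059, 0.058, 0.058]
```

View pics/w1c.png

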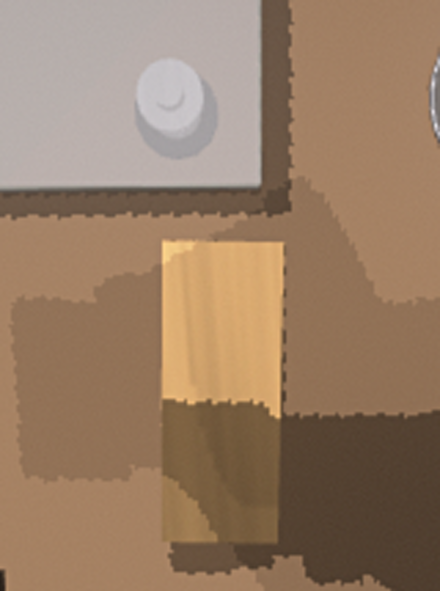

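```bash
python3 -m creep '[[-0.06,-0.13,1,-0.05,1],[0,0,1,0,1],[0,0,1,0,1],[0,0,1,0,1],[0,0,0.5,0,1],[0,0,0,0,1],[0,0,0,0,1]]'; python3 go.py 0.479 0.0175 0.005 -14.3;  python3 go.py 0.4879 0.0527 0.005 -14.3
```

```text
clock: 3.7
position: [0.4811, 0.0187, 0.0118]
ee_rot: [-3.117, 0.391, -0.002]
force: [-0.3, 1.1, 0.3]
width: 1.004
gripper_force: 0.0
pos [0.4811 0.0187 0.0118] yaw -14.29 F [-0.32  1.06  0.29] t 3.7 w 1.0043790043744483
shift units [-0.043  0.042  0.17 ] turn units 0.0
pos [0.4811 0.0187 0.0118] yaw -14.29 F [-0.32  1.06  0.29] t 3.7 w 1.0043790043744483
shift units [-0.045 -0.866  0.17 ] turn units 0.0
```

Lower to about 5 mm, then shift sideways slowly.

```bash
python3 -m creep '[[-0.04,0,0.15,0,1],[0,-0.2,0,0,1],[0,-0.2,0,0,1],[0,-0.1,0,0,1],[0,-0.1,0,0,1],[0,-0.1,0,0,1],[0,-0.1,0,0,1],[0,-0.07,0,0,1],[0,0,0,0,1],[0,0,0,0,1]]'; python3 go.py 0.4879 0.0527 0.005 -14.3
python3 -c "
from h import *
grab('wrist','w2')"
```

```text
clock: 4.95
position: [0.4872, 0.053, 0.0047]
ee_rot: [3.117, -0.39, -0.0]
force: [-0.7, 0.3, 0.1]
width: 1.0
gripper_force: 0.0
pos [0.4872 0.053  0.0047] yaw -14.26 F [-0.75  0.27  0.06] t 4.95 w 0.9996523076522007
shift units [ 0.02   0.004 -0.008] turn units 0.01
```

View pics/w2.png

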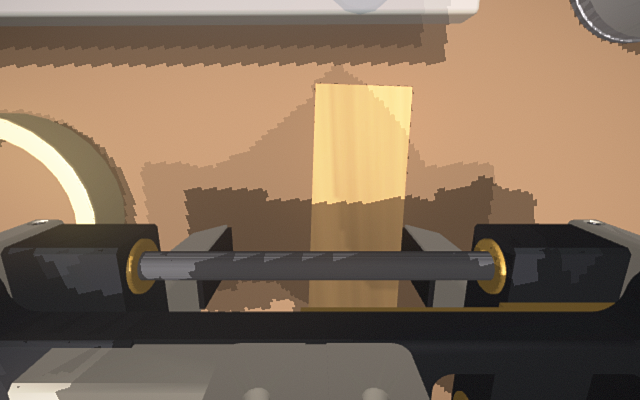

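The wrist view shows the thin-end corners at (315,84) and (412,87), the left edge reaching (311,250), and the plate corner at (478,17). The right finger is touching the wedge's side.

Run:
```python
from h import *
d=pickle.load(open('w2.pkl','rb'))
a=atz(d,315.5,84,.0015);b=atz(d,412,87,.0015)
# left edge lower point: z along slope, iterate
def edge(u,v):
    p=atz(d,u,v,.01)
    for _ in range(5):
        p=atz(d,u,v,.0015+.1208*np.linalg.norm(p[:2]-a[:2]))
    return p
c=edge(311,250);print(a,b,c,atz(d,478,17,.058))
x=a-c;print('yaw edge',np.degrees(np.arctan2(x[1],x[0])),'yaw end',np.degrees(np.arctan2(*(a-b)[[1,0]]))-90, np.linalg.norm(a-b))
y=np.radians(-15); ux=np.array([np.cos(y),np.sin(y)]);uy=np.array([-ux[1],ux[0]])
f=np.array([.6035,.0012]);m=((a+b)/2)[:2]
for yy in(-14,-15,-16):
  y=np.radians(yy);ux=np.array([np.cos(y),np.sin(y)]);uy=np.array([-ux[1],ux[0]])
  print(yy,'foot from thin-mid',(f-m)@ux,(f-m)@uy,'thick',m-.12*ux)
```

```text
[0.56724995 0.03220011 0.0015    ] [ 0.55407192 -0.0139067   0.0015    ] [0.48617046 0.05530293 0.01168425] [ 0.56816247 -0.01946167  0.058     ]
yaw edge -15.9043904786708 yaw end -15.950740464366675 0.04795308635687528
-14 foot from thin-mid 0.0434890469537807 0.002653052502353582 thick [0.44422544 0.03817733]
-15 foot from thin-mid 0.04343612121071518 0.003411636952614611 thick [0.44474983 0.04020499]
-16 foot from thin-mid 0.04336996440435373 0.004169182185210606 thick [0.44530953 0.04222319]
```

```bash
python3 -m creep '[[0,0.3,0,0,1],[0,0,0,0.4,1],[-0.7,0,0,0,1],[-0.8,0,0,0,1],[-0.2,0,0,0,0.3],[0,0,0,0,0],[0,0,0,0,0],[0,0,0,0,0],[0,0,0,0,0]]'; python3 go.py 0.421 0.049 0.005 -15.9; python3 go.py 0.4362 0.045 0.005 -15.9
```

```text
clock: 6.12
position: [0.4193, 0.0599, 0.0047]
ee_rot: [-3.111, 0.434, -0.0]
force: [0.7, 1.5, 0.6]
width: 0.505
gripper_force: 0.0
pos [0.4193 0.0599 0.0047] yaw -15.89 F [0.69 1.45 0.6 ] t 6.125 w 0.5049015731680233
shift units [ 0.115  0.25  -0.008] turn units 0.0
pos [0.4193 0.0599 0.0047] yaw -15.89 F [0.69 1.45 0.6 ] t 6.125 w 0.5049015731680233
shift units [ 0.508  0.243 -0.008] turn units 0.0
```

```bash
python3 -m creep '[[0,0.25,0,0,0],[0,0,0,0,0],[0,0,0,0,0],[0,0,0,0,0],[0,0,0,0,0],[0.2,0,0,0,0],[0.15,0,0,0,0],[0.1,0,0,0,0],[0.1,0,0,0,0],[0.1,-0.005,0,0,0],[0,0,0,0,0]]'; python3 go.py 0.4362 0.045 0.005 -15.9
python3 -c "
from h import *
grab('wrist','w3')"
```

```text
clock: 7.5
position: [0.4415, 0.0434, 0.0047]
ee_rot: [-3.111, 0.434, -0.0]
force: [-0.6, 0.6, 0.6]
width: 0.006
gripper_force: 0.0
pos [0.4415 0.0434 0.0047] yaw -15.87 F [-0.56  0.57  0.57] t 7.5 w 0.005793619620971179
shift units [-0.139 -0.001 -0.007] turn units 0.01
```

View pics/w3.png

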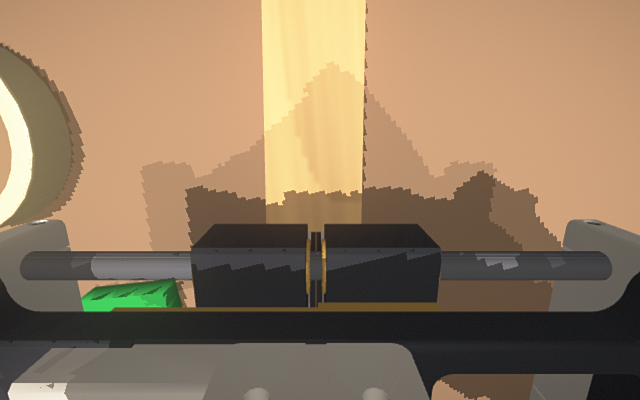

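The wedge (columns 263-365) is centred on the closed fingers (column 316). I'll push it, veering slightly left.

```bash
python3 -m creep '[[0.15,-0.007,0,0,0],[0.15,-0.007,0,0,0],[0.15,-0.007,0,0,0],[0.15,-0.007,0,0,0],[0.15,-0.007,0,0,0],[0.15,-0.007,0,0,0],[0.15,-0.007,0,0,0],[0.1,-0.005,0,0,0],[0,0,0,0,0]]'; python3 go.py 0.4941 0.0285 0.005 -15.9
python3 - <<'E'
from h import *
d=grab('wrist','w4');grab('top','top4')
E
```

```text
clock: 8.68
position: [0.4865, 0.0329, 0.0047]
ee_rot: [-3.111, 0.434, -0.001]
force: [0.3, 0.4, -0.3]
width: 0.006
gripper_force: 0.0
pos [0.4865 0.0329 0.0047] yaw -15.87 F [ 0.26  0.38 -0.32] t 8.675 w 0.006299167221105832
shift units [ 0.214  0.054 -0.007] turn units 0.01
```

View pics/w4.png

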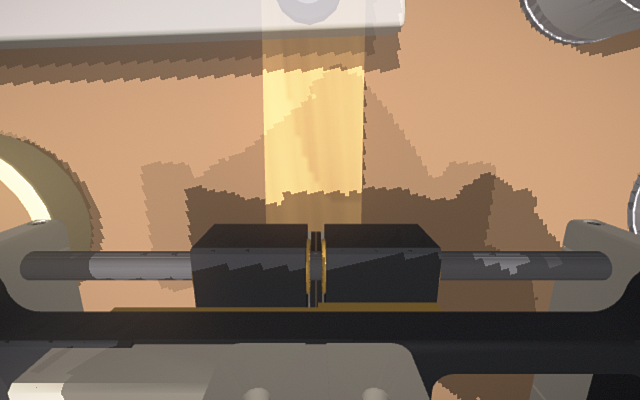

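The foot (col ~309) sits over the wedge's midline (col 314). Now I'll creep in straight, watching the force.

```bash
python3 -m creep '[[0.06,-0.003,0,0,0],[0.06,-0.003,0,0,0],[0.06,-0.003,0,0,0],[0,0,0,0,0]]'; python3 -m creep '[[0.05,0,0,0,0],[0.05,0,0,0,0],[0,0,0,0,0]]' | grep -E 'pos|force:'
```

```text
clock: 9.28
position: [0.4934, 0.0314, 0.0047]
ee_rot: [-3.111, 0.434, -0.001]
force: [-0.6, -0.8, 0.1]
width: 0.004
gripper_force: 0.0
position: [0.4972, 0.0302, 0.0047]
force: [0.8, 0.2, -0.3]
gripper_force: 0.0
```

```bash
python3 -m creep '[[0.04,0,0,0,0],[0.04,0,0,0,0],[0,0,0,0,0]]' | grep -E 'pos|^force:'; python3 -m creep '[[0.04,0,0,0,0],[0,0,0,0,0]]' | grep -E 'pos|^force:'
```

```text
position: [0.5002, 0.0294, 0.0047]
force: [-0.7, 0.6, 0.3]
position: [0.5017, 0.0289, 0.0047]
force: [0.2, 0.6, 0.3]
```

```bash
python3 -m creep '[[0.04,0,0,0,0],[0,0,0,0,0]]' | grep -E 'pos|^force:'; python3 -m creep '[[0.03,0,0,0,0],[0,0,0,0,0]]' | grep -E 'pos|^force:'
```

```text
position: [0.5033, 0.0285, 0.0047]
force: [-0.6, 0.0, -0.6]
position: [0.5043, 0.0282, 0.0047]
force: [0.1, 0.1, -0.2]
```

```bash
python3 -m creep '[[0.04,0,0,0,0],[0,0,0,0,0]]' | grep -E 'pos|^force:'; python3 -m creep '[[0.04,0,0,0,0],[0,0,0,0,0]]' | grep -E 'pos|^force:'
```

```text
position: [0.5059, 0.0277, 0.0047]
force: [0.4, 0.5, 0.3]
position: [0.5075, 0.0273, 0.0047]
force: [0.0, 0.4, 0.2]
```

```bash
python3 -m creep '[[0.03,0,0,0,0],[0,0,0,0,0]]' | grep -E 'pos|^force:'; python3 -m creep '[[0.03,0,0,0,0],[0,0,0,0,0]]' | grep -E 'pos|^force:'
```

```text
position: [0.5082, 0.027, 0.0047]
force: [-1.7, 1.2, 0.6]
position: [0.5086, 0.0269, 0.0046]
force: [-5.3, 1.7, 4.2]
```

```bash
for i in 1 2; do python3 -m creep '[[0,0,0,0,0],[0,0,0,0,0]]' | grep -E 'pos|^force:'; done; python3 -m creep '[[0.015,0,0,0,0],[0,0,0,0,0]]' | grep -E 'pos|^force:'
```

```text
position: [0.5086, 0.0269, 0.0046]
force: [-4.7, 1.6, 3.5]
position: [0.5086, 0.0268, 0.0046]
force: [-5.2, 1.7, 4.2]
position: [0.5087, 0.0268, 0.0045]
force: [-5.8, 2.1, 4.9]
```

```bash
python3 -m creep '[[0.02,0,0,0,0],[0,0,0,0,0],[0,0,0,0,0]]' | grep -E 'pos|^force:'
python3 - <<'E'
from h import *
d=grab('wrist','w5');d0=pickle.load(open('top0.pkl','rb'));d1=grab('top','top5')
E
```

```text
position: [0.5089, 0.0267, 0.0045]
force: [-8.0, 2.7, 7.1]
```

View pics/w5.png

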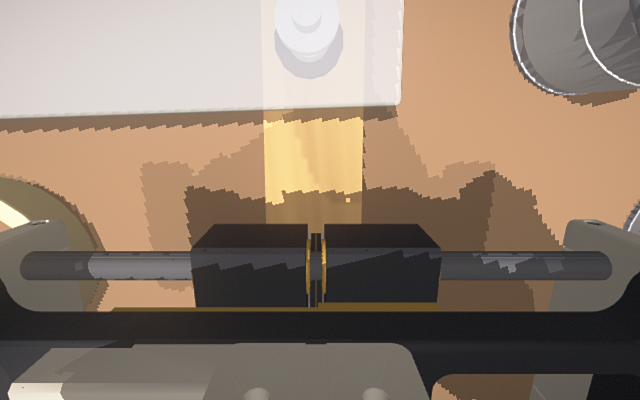

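The push is about 8.4 N, and the foot's column (308) is close to the wedge's midline (314). Next: back off, rise and move over the corner.

```bash
python3 -m creep '[[-0.1,0,0,0,0],[-0.3,0,0,0,0],[-0.4,0,0,0,0],[0,0,-1,0,0],[0,0,-1,0,0],[0,0,-1,0,0],[0,0,0,0,0],[0,0,0,0,0]]' | grep -E 'pos|^force:';  python3 go.py 0.6035 0.0012 0.075 -15.9
```

```text
position: [0.4793, 0.035, 0.1243]
force: [-0.0, -0.4, -0.3]
pos [0.4793 0.035  0.1243] yaw -15.85 F [-0.03 -0.42 -0.35] t 14.0 w 0.0026688839334047467
shift units [ 3.218 -0.036  1.232] turn units 0.01
```

```bash
python3 -m creep '[[0.8,0,0,0,0],[0.8,0,0,0,0],[0.8,0,0,0,0],[0.8,-0.03,0,0,0],[0,0,0.5,0,0],[0,0,0.5,0,0],[0,0,0.2,0,0],[0,0,0,0,0],[0,0,0,0,0]]' | grep -E 'pos|^force:';  python3 go.py 0.6035 0.0012 0.060 -15.9
python3 - <<'E'
from h import *
d=grab('top','top6')
E
```

```text
position: [0.6039, 0.0014, 0.0772]
force: [0.4, 0.7, -0.8]
pos [0.6039 0.0014 0.0772] yaw -15.85 F [ 0.41  0.75 -0.83] t 15.125 w 0.003766002206426302
shift units [-0.008  0.006  0.429] turn units 0.01
```

```bash
python3 -m creep '[[0,0,0.2,0,0],[0,0,0.15,0,0],[0,0,0.05,0,0],[0,0,0,0,0]]' | grep -E 'pos|^force:'; python3 -m creep '[[0,0,0.05,0,0],[0,0,0,0,0],[0,0,0,0,0]]' | grep -E 'pos|^force:'
```

```text
position: [0.6035, 0.0012, 0.0605]
force: [0.5, -0.4, 0.1]
position: [0.6037, 0.0012, 0.0588]
force: [0.1, 0.5, 0.8]
```

```bash
python3 -m creep '[[0,0,0.03,0,0],[0,0,0,0,0],[0,0,0,0,0]]' | grep -E 'pos|^force:'
```

```text
position: [0.6038, 0.0012, 0.0583]
force: [-2.9, 1.4, 7.9]
```

```bash
python3 -m creep '[[0,0,0.02,0,0],[0,0,0,0,0],[0,0,0,0,0],[0,0,0,0,0],[0,0,0,0,0]]' | grep -E 'pos|^force:'; python3 -m creep '[[0,0,0,0,0],[0,0,0,0,0],[0,0,0,0,0]]' | grep -E 'pos|^force:'
```

```text
position: [0.6038, 0.0012, 0.0582]
force: [-5.1, -0.4, 15.2]
position: [0.6038, 0.0012, 0.0582]
force: [-5.1, -0.4, 15.8]
```

The press is firm at about 15 N and the plate isn't sinking. I'll lift off and check.

```bash
python3 -m creep '[[0,0,-0.1,0,0],[0,0,-0.5,0,0],[0,0,-1,0,0],[0,0,-1,0,0],[-1,0,-1,0,0],[-1,0,-1,0,0],[-1,0,0,0,0],[-0.5,0,0,0,0],[0,0,0,0,0],[0,0,0,0,0]]' | grep -E 'pos|^force:'
python3 - <<'E'
from h import *
d=grab('wrist','w7')
print(cv2.Rodrigues(np.array(d['rotation']))[0][:,2])
E
```

```text
position: [0.4697, 0.0392, 0.2408]
force: [-0.5, -0.1, -0.5]
[ 0.23916429 -0.06782221  0.96860755]
```

View pics/w7.png

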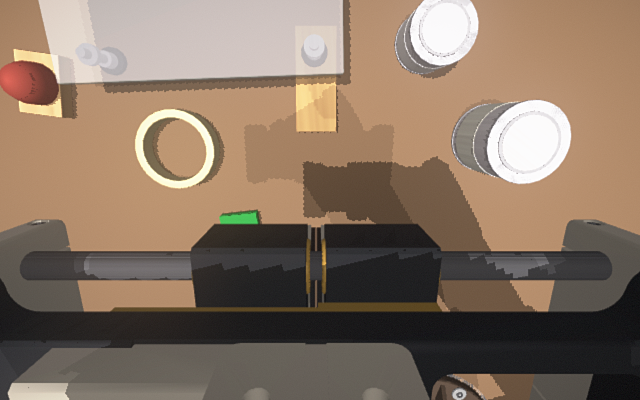

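The wedge (columns 295-337, thick end at row 131) lies under the foot at (314,50), centred. One quick check that it hasn't slipped back.

Run:
```python
from h import *
d=pickle.load(open('w7.pkl','rb'))
m=atz(d,316,131.5,.016)[:2];y=np.radians(-15.9);u=np.array([np.cos(y),np.sin(y)]);w=np.array([-u[1],u[0]]);f=np.array([.6035,.0012])
print('thick',m,'foot in wedge',(f-m)@u-.06,(f-m)@w,'expected thick',np.array([.5089,.0267])+.0095*u,'corner',atz(d,343,74,.058))
from cell import sign_off; print(sign_off())
```

```text
thick [0.51837705 0.02418198] foot in wedge 0.028162381518378105 0.001217499007822731 expected thick [0.51803654 0.02409739] corner [ 0.56850313 -0.01914029  0.058     ]
the job is handed in; nothing more can be done
None
```

The wedge is snug under the middle of the seized foot after a push of about 8 N. The foot sits about 28 mm from the wedge's centre towards the thin end and about 1 mm off its middle line. Pressing the plate there with about 15 N did not rock the table, nothing has slipped since, and the job is handed in; the hand-in returned no verdict.

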